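# Open the sprung clamping jig and hook it open

## Robot

A 7-joint arm with a two-finger parallel gripper is mounted at the origin on a cart in front of the work surface, level with it; the furniture and walls round the work are solid. World frame = base frame: x ahead of the robot, y to its left, z up, the work surface at z = 0. Lengths are in m, angles in rad, forces in N, time in s.
With the tool pointing down it reaches from about 0.35 to 0.9 m from the base axis. Payload 7.2 kg.
Tool frame: the origin (TCP) lies midway between the tips of the shut fingers; the grasp point (between the pads) lies 19 mm behind it; z points along the fingers, y is the line along which they close (so a half turn about z gives the same grasp; the last joint's range is limited). The gripper opens to 85 mm and grips with 20 to 120 N. Pads are 22 mm wide; open, the fingers measure 114 mm over their backs; the gripper's body (76 mm by 85 mm) begins 54 mm behind the grasp point. The pads swing forward as they close: fully open they stand 13 mm farther back than shut.
Start: joints at [-1.305, 0.411, -0.013, 1.596, 0.006, 1.134, -0.082], TCP at [0.205, 0.591, 0.205] pointing down, gripper open.
Joint ranges: [-2.95, 2.95], [-0.29, 1.99], [-1.47, 1.44], [0.14, 2.54], [-1.03, 4.17], [0.13, 1.85], [-2.86, 2.86]. Speed limits (rad/s): [2.39, 2.39, 3.01, 3.01, 3.14, 3.14, 3.14].

## Interface

Orientations are given as a unit quaternion [w, x, y, z].
In Python, from station import monitor, cams, ctrl gives the robot as it stands. The module is installed in compiled form; this text tells all that it offers.
- The arm moves only by the tool arm_command, never from a script. Its argument "rows" is a list of rows, each a list of 2 entries, a list of its own where there are three numbers: the shift along the tool's x, y, z each as a share of 20 mm, from -1 to 1, then the turn, a rotation vector about the tool's x, y, z each as a share of 180 degrees, from -1 to 1. In form: [[[tx, ty, tz], [rx, ry, rz]], ...]. A call has exactly 8 rows; each row shifts and turns the commanded pose from where the row before left it, along the tool's axes as they then stand; what a row does not reach is not made up. A row lasts 1/8 s, in which the tool goes at most 62.5 mm and 10.7 degrees, less where a joint would pass 70% of its speed; a pose out of reach is approached as far as the arm can. A call with a number of a shift or a turn outside -1 to 1 is refused whole. A call with a gripper value outside its range is refused whole. "grip" is the opening, from -1 (shut) to 1 (fully open), set as the call begins (left out, the last holds). The fingers move at their own pace and stop on an object; "newtons" is the grip in N (left out, the last holds). Time passes only in rows, so rows that do not move let the fingers close, or fill a call up. It gives the time, the measured TCP pose, the force, the opening and the grip force at its end, in the units of the state.
- monitor.sense(): the state, without advancing time (a new reading comes with each control period).
- cams.get_image(name): name is "scene" or "top"; returns a dict with "img" (420x560x3 uint8, red, green, blue), "fov_y" (degrees; the focal length in pixels is half the picture's height over the tangent of half this angle, whatever the lens; pixels are square), "cx", "cy" (the principal point, pixels), "R" (3x3) and "t" (3): a world point X has camera coordinates R X + t. Camera axes: x right, y down, z forward; pixel columns grow to the right and rows downward; lengths in m; the calibration is good to about 2 mm. A picture is of the moment at which its call begins. There is no depth.
- ctrl.finish_job(): hands the job in; it is judged then, once.
The state is a dict: "clock": time; "qpos": joint angles; "qvel": joint speeds; "tau": joint torques, N m; "ee_pos": TCP position; "eef_rot": TCP orientation; "wrist_force": force on the tool from outside, world axes, zero at the start; "ft_torque": the same for the moment, N m; "finger_gap": finger opening in m; "grasp_force": force on a finger pad.
Only numpy, scipy, OpenCV 4.12 (cv2) and the standard library are available. Lean on these libraries where they do the work, as an engineer would, in place of code of your own. Each camera call takes 0.05 s, during which the arm holds its last target. There are 200 camera calls.

## Task

The wooden block in the sprung jig is ready to come out, so open the jig. Draw its sliding jaw back against the springs, right out to its stop (the red cross handle on the hold-open hook is there to pull by), then swing the hook down flat so that its nose drops behind the catch pin, and let go so that the hook alone holds the jaw open. Leave the block lying in the jig.

Things in the scene. Friction and masses are not known exactly. Their poses are not given: they have to be found in the camera images.
- jig: sprung clamping jig: plywood base 350 x 170 x 18 mm screwed to the bench, dark wooden fence across one end, two blue spring barrels lengthwise (tops 58 mm above the bench). Origin on the bench; +x runs along the jig from the handle end (base ends at x = -168 mm) to the fence end (+182 mm), +y across, +z up. Jaw and hook move in its x-z plane at y = 0
- jaw (a joint): slide of the cork-faced wooden jaw (130 mm wide, top 66 mm above the bench), m: about 0 when it clamps the block, grows as it is drawn towards the handle end (jig -x), firm stop at 0.056. Springs pull it back to the block with 6 N at 0, 15 N at the stop. With the hook engaged it rests at about 0.047
- hook (a joint): angle of the steel hold-open hook, rad: 0 = bar level, fully down; positive = handle end raised. Stiff hinge, stays where left (1 to 4 N at the handle moves it). Below the bar, 128 to 140 mm from the pivot, a nose reaches 22 mm below the bar's middle line; it clears the catch pin above 0.18 rad, and can come down behind the pin (side away from the jaw) only with jaw at 0.050 or more
- hook_pivot (a point): middle of the hook's pivot on the back of the jaw, 60 mm above the bench; at jaw = q it is at x = 60 mm - q in the jig's frame. The hook's bar is 16 mm wide and 12 mm high
- hook_handle (a point): centre of the red cross handle at the hook's free end: a bar 19 mm thick, 64 mm long, lying across the jig (along jig y) on a 10 mm neck. With the hook level it is 165 mm from the pivot towards jig -x and 38 mm above it, and turns about the pivot with the hook. Can be pinched from above, the fingers closing along jig x
- catch_pin (a point): middle of the fixed steel catch pin, 8 mm thick, 36 mm long, lying across the jig between two cheeks (tops 54 mm above the bench), 49 mm above the bench, at x = -111 mm in the jig's frame
- block: the planed wooden block held in the jig between jaw and fence, 50 x 200 x 50 mm, lying on the base board; origin at the centre of its underside, its long side across the jig
There are look-alikes about, which are no part of the job. Several things have the shape of the block; the one meant has the colours described above.

How it is judged:
On the way:
1. the jaw has been drawn out to its stop (within 4 mm) (value of joint jaw above 0.052 m), for 0.1 s.
At the end, for the whole second after the job is handed in: The jaw stays open at 43 to 51 mm of its slide (held by the hook on the catch pin, at rest), the hook lies level to within 0.08 rad, and the block still lies flat on the base board by the fence (not shifted more than 20 mm away from the fence) (value of joint jaw between 0.043 and 0.051 m and value of joint hook below 0.08 rad and not (velocity of joint jaw above 0.01 m/s) and not (velocity of joint jaw below -0.01 m/s) and x of block in the frame of jig between 0.11 and 0.135 m and z of block in the frame of jig below 0.022 m and angle between block's own z axis and vertical below 0.1 rad); the robot touches nothing.
It fails at once if the block is shoved or lifted more than 25 mm from where it lay (distance of block from where it was at the start of the episode above 0.025 m).
It also fails if it takes over 38 s, if anything falls off the work surface, if the arm or the gripper's body presses on something with over 40 N, if the wrist force passes 120 N, or if a joint passes its speed limit or range.

## Working session

There is one attempt and no reset: what is moved stays moved. The work goes in short steps, Python scripts to look and compute and a tool call to move; the robot and the scene stay as the last step left them, time stands still between calls to the robot, and variables do not carry over. Pictures are saved under pics/ and viewed, at most 11 in all, crops included, and the job is handed in when it is done.

Besides the shell and the picture viewer there is one more tool, called after "Call:" as a command line: name --argument value ..., lists and objects as JSON in quotes. arm_command: Moves the arm, as the interface text tells. Its arguments: {"type":"object","properties":{"rows":{"type":"array"},"grip":{"type":"number"},"newtons":{"type":"number"}},"required":["rows"]}

```bash
mkdir -p pics; cat > h.py <<'E'
from station import monitor, cams, ctrl
import numpy as np, cv2, pickle
def snap(n,tag):
    d=cams.get_image(n); cv2.imwrite(f'pics/{tag}.png',d['img'][:,:,::-1]); pickle.dump(d,open(f'{tag}.pkl','wb')); return d
def load(tag): return pickle.load(open(f'{tag}.pkl','rb'))
def ray(d,u,v):
    f=d['img'].shape[0]/2/np.tan(np.radians(d['fov_y'])/2)
    r=d['R'].T@np.array([(u-d['cx'])/f,(v-d['cy'])/f,1]); return -d['R'].T@d['t'], r/np.linalg.norm(r)
def onz(d,u,v,z):
    o,r=ray(d,u,v); return o+r*(z-o[2])/r[2]
def tri(d1,p1,d2,p2):
    o1,r1=ray(d1,*p1);o2,r2=ray(d2,*p2)
    s=np.linalg.lstsq(np.c_[r1,-r2],o2-o1,rcond=None)[0]; a=o1+r1*s[0];b=o2+r2*s[1]
    return (a+b)/2,np.linalg.norm(a-b)
def proj(d,X):
    f=d['img'].shape[0]/2/np.tan(np.radians(d['fov_y'])/2); c=d['R']@np.array(X)+d['t']; return c[:2]/c[2]*f+[d['cx'],d['cy']]
E
python3 - <<'E'
from h import *
for n in('scene','top'):
    d=snap(n,n+'0'); print(n,d['fov_y'],d['cx'],d['cy'],-d['R'].T@d['t'])
s=monitor.sense();print({k:np.round(v,3) for k,v in s.items()})
E
```

```text
scene 44.998490563068984 277.08550022561934 208.42357381474977 [-0.12166467  0.61676172  0.46942227]
top 46.083331637571774 285.43351852321445 213.9294079227754 [0.40192061 0.07243621 0.94366276]
{'clock': np.float64(0.1), 'qpos': array([-1.305,  0.412, -0.013,  1.597,  0.006,  1.134, -0.082]), 'qvel': array([ 0.   , -0.001, -0.001, -0.002, -0.   ,  0.001,  0.   ]), 'tau': array([ 2.0000e-03, -6.0183e+01,  6.8400e-01, -3.0009e+01,  1.4000e-02,
        6.0000e-03, -0.0000e+00]), 'ee_pos': array([0.205, 0.59 , 0.205]), 'eef_rot': array([-0.   ,  0.166,  0.986, -0.001]), 'wrist_force': array([-0.031,  0.258,  0.632]), 'ft_torque': array([0.047, 0.012, 0.03 ]), 'grasp_force': np.float64(0.0), 'finger_gap': np.float64(0.086)}
```

View pics/scene0.png

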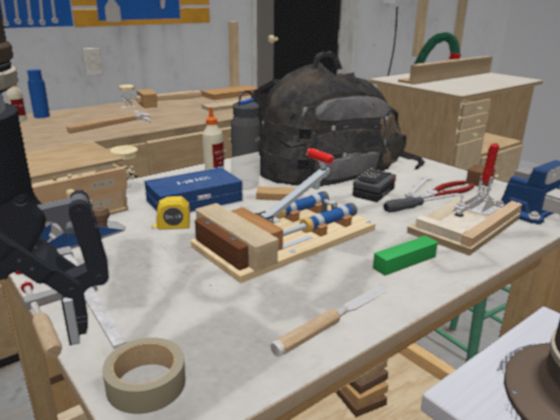

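View pics/top0.png

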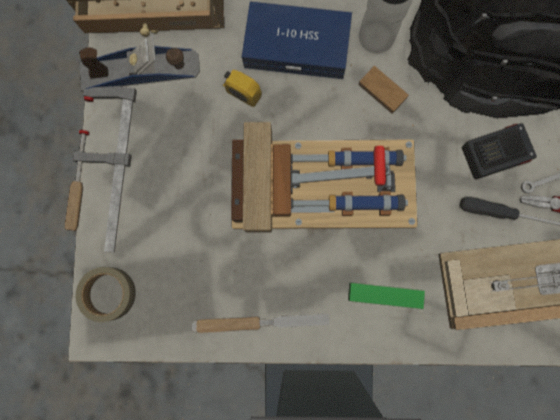

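The scene view shows the jig at (285,235) with its hook raised and the red handle at (320,156). The top view shows the fence at (238,180), the block at (258,177), the red handle at (380,165) and the barrels at rows 157 and 202.

Things that could be taken for the handle:
- red toggle lever on the other jig: scene (490,165)
- red pliers: scene (455,188), top (540,200)
- red clamp screws: top (88,99) and (83,132)

I choose the red cross bar at top (380,165), scene (320,156). For the block, I choose the light one between jaw and fence at top (258,177), not the small one at (384,88).

```bash
python3 - <<'E'
from h import *
S,T=load('scene0'),load('top0')
def red(d,box):
    h=cv2.cvtColor(d['img'],cv2.COLOR_RGB2HSV); m=(((h[...,0]<8)|(h[...,0]>172))&(h[...,1]>170)&(h[...,2]>90)).astype(np.uint8)
    k=np.zeros_like(m);x0,y0,x1,y1=box;k[y0:y1,x0:x1]=m[y0:y1,x0:x1]
    c=max(cv2.findContours(k,0,2)[0],key=cv2.contourArea); return cv2.minAreaRect(c)
rs=red(S,(295,140,345,175)); rt=red(T,(365,135,395,195)); print(rs,rt)
p,e=tri(S,rs[0],T,rt[0]); print('handle',p,e)
for n,u,v in[('fenceTL',233,140),('baseBL',233,228),('baseTR',415,140),('baseBR',417,228)]: print(n,onz(T,u,v,.018).round(4))
# base plywood mask edges in top
a=cv2.resize(T['img'][130:240,220:430],None,fx=3.5,fy=3.5,interpolation=2)
b=cv2.resize(S['img'][135:275,185:380],None,fx=3.7,fy=3.7,interpolation=2)
cv2.imwrite('pics/c1.png',a[:,:,::-1]);cv2.imwrite('pics/c2.png',b[:,:,::-1])
E
```

```text
((319.85003662109375, 155.45001220703125), (25.298219680786133, 8.538147926330566), 18.434947967529297) ((380.0, 165.0), (38.0, 10.0), 90.0)
handle [ 0.58818897 -0.06108254  0.15866111] 1.8701571169232448e-05
fenceTL [0.6713 0.1974 0.018 ]
baseBL [0.5    0.1941 0.018 ]
baseTR [ 0.6706 -0.1529  0.018 ]
baseBR [ 0.5008 -0.1515  0.018 ]
```

View pics/c1.png

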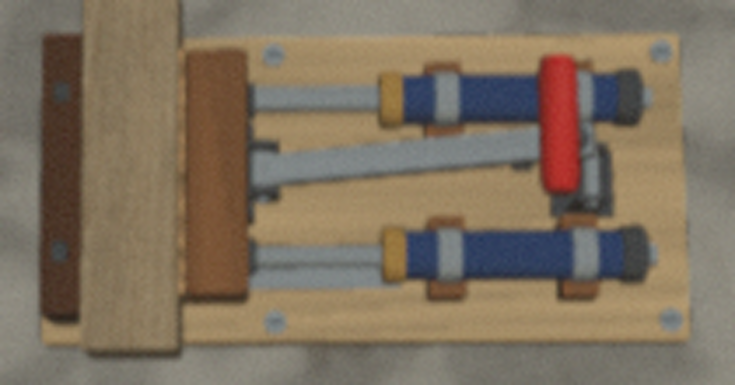

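View pics/c2.png

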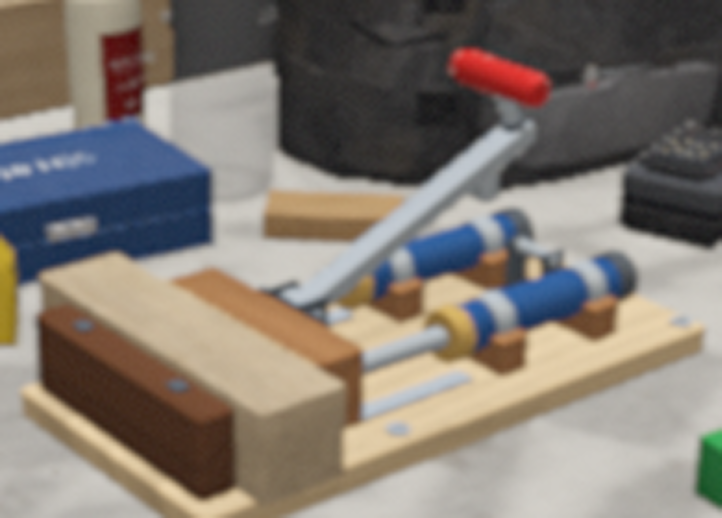

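The crops confirm the choice: the red cross bar sits on the steel hook, behind the light block and the brown jaw. The handle triangulates to (0.588, -0.061, 0.159). Jig +x is about world +y with its origin near (0.586, 0.015). The handle-to-pivot radius is 168 mm against 169 mm expected, so the hook is at about 0.40 rad.

Call:
arm_command --rows '[[[-0.5,-0.9,-0.1],[0,0,-0.0133]],[[-0.5,-0.9,-0.1],[0,0,-0.0133]],[[-0.5,-0.9,-0.1],[0,0,-0.0133]],[[-0.5,-0.9,-0.1],[0,0,-0.0133]],[[-0.5,-0.9,-0.1],[0,0,-0.0133]],[[-0.5,-0.9,-0.1],[0,0,-0.0133]],[[-0.5,-0.9,-0.1],[0,0,-0.0133]],[[-0.5,-0.9,-0.1],[0,0,-0.0133]]]' --grip 1 --newtons 60

```text
clock: 1.1
ee_pos: [0.2564, 0.4339, 0.2212]
eef_rot: [-0.0, -0.001, 1.0, -0.0]
wrist_force: [0.6, -0.5, 0.1]
finger_gap: 0.0855
grasp_force: 0.0
```

Call:
arm_command --rows '[[[-0.66,-0.98,0],[0,0,0]],[[-0.66,-0.98,0],[0,0,0]],[[-0.66,-0.98,0],[0,0,0]],[[-0.66,-0.98,0],[0,0,0]],[[-0.66,-0.98,0],[0,0,0]],[[-0.66,-0.98,0],[0,0,0]],[[-0.66,-0.98,0],[0,0,0]],[[-0.66,-0.98,0],[0,0,0]]]'

```text
clock: 2.1
ee_pos: [0.3622, 0.2772, 0.2213]
eef_rot: [-0.0, -0.0, 1.0, -0.0]
wrist_force: [0.3, 0.8, 0.3]
finger_gap: 0.0853
grasp_force: 0.0
```

Call:
arm_command --rows '[[[-0.66,-0.98,0],[0,0,0]],[[-0.66,-0.98,0],[0,0,0]],[[-0.66,-0.98,0],[0,0,0]],[[-0.66,-0.98,0],[0,0,0]],[[-0.66,-0.98,0],[0,0,0]],[[-0.66,-0.98,0],[0,0,0]],[[-0.66,-0.98,0],[0,0,0]],[[-0.66,-0.98,0],[0,0,0]]]'

```text
clock: 3.1
ee_pos: [0.4678, 0.1206, 0.2213]
eef_rot: [-0.0, -0.0, 1.0, -0.0]
wrist_force: [0.0, 0.2, 1.0]
finger_gap: 0.0857
grasp_force: 0.0
```

Call:
arm_command --rows '[[[-0.66,-0.98,0],[0,0,0]],[[-0.66,-0.98,0],[0,0,0]],[[-0.66,-0.98,0],[0,0,0]],[[-0.66,-0.98,0],[0,0,0]],[[-0.66,-0.98,0],[0,0,0]],[[-0.66,-0.98,0],[0,0,0]],[[-0.66,-0.98,0],[0,0,0]],[[-0.66,-0.98,0],[0,0,0]]]'

```text
clock: 4.1
ee_pos: [0.5734, -0.036, 0.2211]
eef_rot: [-0.0, -0.0, 1.0, 0.0]
wrist_force: [-0.0, -0.1, -0.0]
finger_gap: 0.0849
grasp_force: 0.0
```

Call:
arm_command --rows '[[[-0.35,-0.62,0],[0,0,0]],[[-0.35,-0.62,0],[0,0,0]],[[0,0,0.6],[0,0,0]],[[0,0,0.7],[0,0,0]],[[0,0,0.7],[0,0,0]],[[0,0,0.7],[0,0,0]],[[0,0,0.7],[0,0,0]],[[0,0,0.6],[0,0,0]]]'

```text
clock: 5.1
ee_pos: [0.5872, -0.0601, 0.1404]
eef_rot: [-0.0, -0.0, 1.0, -0.0]
wrist_force: [0.2, -0.2, 0.1]
finger_gap: 0.0855
grasp_force: 0.0
```

```bash
python3 - <<'E'
from h import *
d=snap('scene','s1'); t=snap('top','t1')
a=cv2.resize(d['img'][110:260,220:380],None,fx=3.7,fy=3.7);b=cv2.resize(t['img'][110:260,290:440],None,fx=3.7,fy=3.7)[:,:200]
cv2.imwrite('pics/c3.png',np.hstack([a,b])[:,:,::-1])
E
```

```text
(no output)
```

View pics/c3.png

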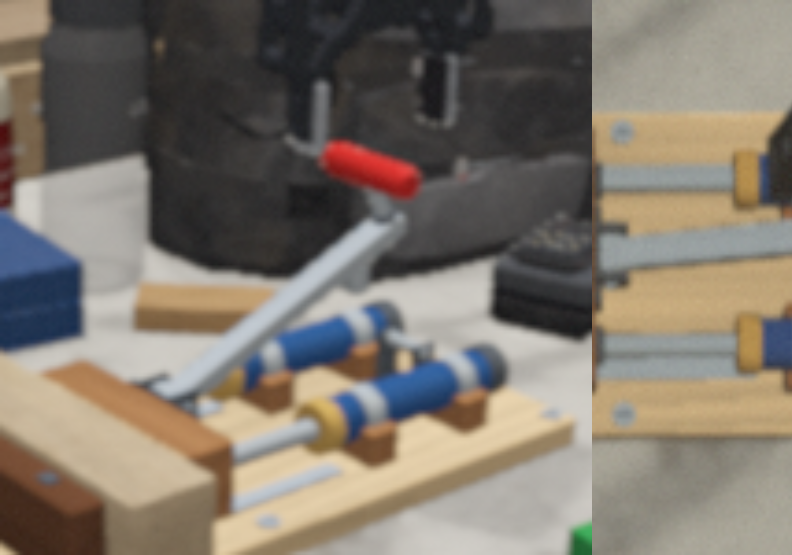

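The crop shows the open fingers on either side of the handle, with the handle at crop (370,168). The left fingertip is at about (310,150), full image (304,150), and the right at (435,122), full image (337,143). I'll check these against projection.

```bash
python3 - <<'E'
from h import *
d=load('s1')
for X in [(.588,-.018,.153),(.588,-.104,.153),(.588,-.061,.1587),(.556,-.061,.1587),(.62,-.061,.1587),(.599,-.018,.153),(.577,-.018,.153)]: print(X,proj(d,X).round(1))
E
```

```text
(0.588, -0.018, 0.153) [303.7 162.2]
(0.588, -0.104, 0.153) [335.1 154.4]
(0.588, -0.061, 0.1587) [319.9 155.5]
(0.556, -0.061, 0.1587) [331.  159.5]
(0.62, -0.061, 0.1587) [309.3 151.6]
(0.599, -0.018, 0.153) [300.  160.7]
(0.577, -0.018, 0.153) [307.4 163.6]
```

```bash
python3 - <<'E'
from h import *
d=load('s1');a=d['img'][110:190,270:370].astype(float)
a=np.clip(255*(a/255)**.4,0,255).astype(np.uint8)
cv2.imwrite('pics/c4.png',cv2.resize(a,None,fx=7,fy=7,interpolation=2)[:,:,::-1])
E
```

```text
(no output)
```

View pics/c4.png

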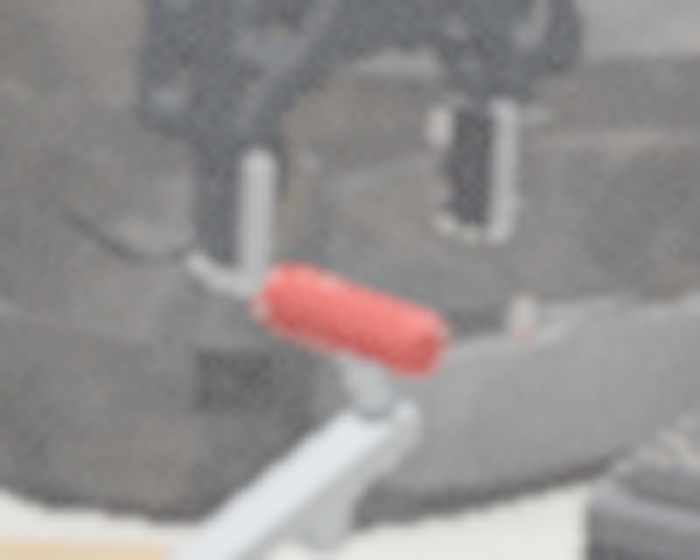

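```bash
python3 - <<'E'
from h import *
d=load('scene0')
for z in (.218,.24):
  for X in [(.219,.631,z),(.191,.549,z)]: print(X,proj(d,X).round(1))
d=load('s1')
for z in (.153,.165,.177):print(proj(d,(.577,-.018,z)).round(1),proj(d,(.577,-.104,z)).round(1))
t=load('top0')
# independent check: fence/block/jaw heights via both views would be circular-free: base corner handle-end near & screw
print(proj(load('scene0'),(.5008,-.1515,.018)),proj(load('scene0'),(.5,.194,.018)))
print({k:np.round(v,3) for k,v in monitor.sense().items() if k in('ee_pos','qpos')})
E
```

```text
(0.219, 0.631, 0.218) [-64.1 395.1]
(0.191, 0.549, 0.218) [ 75.2 366.4]
(0.219, 0.631, 0.24) [-72.9 368.9]
(0.191, 0.549, 0.24) [ 70.7 341.6]
[307.4 163.6] [338.8 155.7]
[307.6 157.7] [339.2 150.1]
[307.9 151.8] [339.6 144.4]
[376.58261726 222.09629363] [241.42565483 273.69636107]
{'qpos': array([-0.261,  0.43 ,  0.376,  1.777, -0.186,  0.972,  1.761]), 'ee_pos': array([ 0.586, -0.06 ,  0.14 ])}
```

```bash
python3 - <<'E'
from h import *
d=load('scene0');a=d['img'][170:360,0:130].astype(float)
a=np.clip(255*(a/255)**.5,0,255).astype(np.uint8)
cv2.imwrite('pics/c5.png',cv2.resize(a,None,fx=3.1,fy=3.1,interpolation=2)[:,:,::-1])
E
```

```text
(no output)
```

View pics/c5.png

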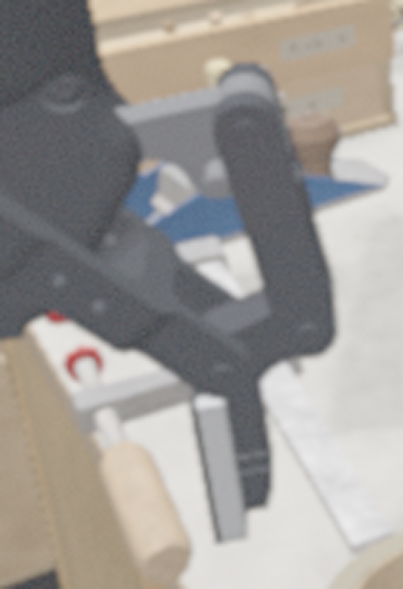

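In both views the fingertips stand about 22 mm higher than the stated TCP implies: the pad ends are at about z = 0.176 here. I'll go 17 mm lower, which is safe under either reading, and then close and check the gap.

Call:
arm_command --rows '[[[0,0,0.45],[0,0,0]],[[0,0,0.4],[0,0,0]],[[0,0,0],[0,0,0]],[[0,0,0],[0,0,0]],[[0,0,0],[0,0,0]],[[0,0,0],[0,0,0]],[[0,0,0],[0,0,0]],[[0,0,0],[0,0,0]]]'

```text
clock: 6.2
ee_pos: [0.5874, -0.0602, 0.1245]
eef_rot: [0.0, -0.0, 1.0, 0.0]
wrist_force: [-0.3, -0.1, 1.1]
finger_gap: 0.0857
grasp_force: 0.0
```

Call:
arm_command --rows '[[[0,0,0],[0,0,0]],[[0,0,0],[0,0,0]],[[0,0,0],[0,0,0]],[[0,0,0],[0,0,0]],[[0,0,0],[0,0,0]],[[0,0,0],[0,0,0]],[[0,0,0],[0,0,0]],[[0,0,0],[0,0,0]]]' --grip -1 --newtons 60

```text
clock: 7.2
ee_pos: [0.5873, -0.0599, 0.1244]
eef_rot: [-0.0, -0.0, 1.0, 0.0]
wrist_force: [0.1, 2.0, -1.7]
finger_gap: 0.0163
grasp_force: 58.5
```

```bash
python3 - <<'E'
from h import *
d=snap('scene','s2');a=d['img'][110:210,260:380].astype(float)
a=np.clip(255*(a/255)**.4,0,255).astype(np.uint8)
cv2.imwrite('pics/c6.png',cv2.resize(a,None,fx=6,fy=6,interpolation=2)[:,:,::-1])
print(monitor.sense())
E
```

```text
{'clock': 7.25, 'qpos': array([-0.25620801,  0.44764773,  0.37039415,  1.79113248, -0.19579183,
        0.93897084,  1.76873558]), 'qvel': array([-3.63368047e-05,  1.01851905e-03,  1.05233217e-03,  4.86958018e-04,
        3.38108818e-04, -1.51961039e-03,  1.10117420e-03]), 'tau': array([ 1.59418467e+00, -5.66288960e+01,  7.57043928e+00, -2.65361327e+01,
        6.29934222e-01, -5.54638531e-02, -1.02229156e-01]), 'ee_pos': array([ 0.58730248, -0.0598831 ,  0.12438665]), 'eef_rot': array([-5.77279605e-05, -3.96757735e-04,  9.99999907e-01,  1.59051281e-04]), 'wrist_force': array([-0.22912837,  2.76386035, -1.26143116]), 'ft_torque': array([ 0.51244391, -0.05383033,  0.16424242]), 'grasp_force': 58.46722695976496, 'finger_gap': 0.01637719534431974}
```

View pics/c6.png

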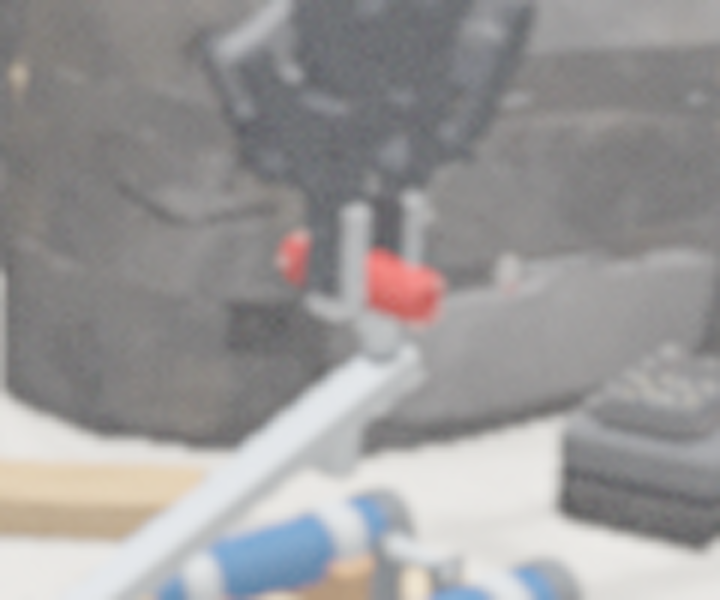

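The handle is pinched between the pads: handle at crop (365,275), pad ends just below it at row 310, gap 16 mm at 58 N. Now I'll draw the jaw back.

Call:
arm_command --rows '[[[0,-0.2,0],[0,0,0]],[[0,-0.35,0],[0,0,0]],[[0,-0.35,0],[0,0,0]],[[0,-0.35,0],[0,0,0]],[[0,-0.35,0],[0,0,0]],[[0,-0.35,0],[0,0,0]],[[0,-0.35,0],[0,0,0]],[[0,-0.3,0],[0,0,0]]]' --newtons 80

```text
clock: 8.25
ee_pos: [0.5876, -0.1067, 0.1233]
eef_rot: [-0.001, -0.002, 1.0, 0.003]
wrist_force: [2.9, 14.2, -7.0]
finger_gap: 0.016
grasp_force: 79.0
```

Call:
arm_command --rows '[[[0,-0.1,0],[0,0,0]],[[0,-0.1,0],[0,0,0]],[[0,-0.05,0],[0,0,0]],[[0,0,0],[0,0,0]],[[0,0,0],[0,0,0]],[[0,0,0],[0,0,0]],[[0,0,0],[0,0,0]],[[0,0,0],[0,0,0]]]'

```text
clock: 9.25
ee_pos: [0.5876, -0.1113, 0.1232]
eef_rot: [-0.001, -0.002, 1.0, 0.003]
wrist_force: [2.7, 12.9, -9.1]
finger_gap: 0.0155
grasp_force: 79.0
```

Call:
arm_command --rows '[[[0,-0.1,0],[0,0,0]],[[0,-0.1,0],[0,0,0]],[[0,-0.1,0],[0,0,0]],[[0,-0.05,0],[0,0,0]],[[0,0,0],[0,0,0]],[[0,0,0],[0,0,0]],[[0,0,0],[0,0,0]],[[0,0,0],[0,0,0]]]'

```text
clock: 10.25
ee_pos: [0.5876, -0.1178, 0.123]
eef_rot: [-0.001, -0.002, 1.0, 0.003]
wrist_force: [5.0, 15.7, -10.2]
finger_gap: 0.0154
grasp_force: 78.9
```

Call:
arm_command --rows '[[[0,-0.1,0],[0,0,0]],[[0,-0.1,0],[0,0,0]],[[0,0,0],[0,0,0]],[[0,0,0],[0,0,0]],[[0,0,0],[0,0,0]],[[0,0,0],[0,0,0]],[[0,0,0],[0,0,0]],[[0,0,0],[0,0,0]]]'

```text
clock: 11.25
ee_pos: [0.5876, -0.1187, 0.1222]
eef_rot: [-0.001, -0.003, 1.0, 0.005]
wrist_force: [4.2, 22.1, -12.8]
finger_gap: 0.0157
grasp_force: 78.6
```

```bash
python3 - <<'E'
from h import *
t=snap('top','t2');s=snap('scene','s2b');t0=load('top0');s0=load('scene0')
a=cv2.resize(t['img'][125:240,225:425],None,fx=3,fy=3);b=cv2.resize(s['img'][110:275,185:385],None,fx=2,fy=2)
b=np.clip(255*(b/255.)**.6,0,255).astype(np.uint8)
c=np.zeros((345+330,600,3),np.uint8)
c[:345]=a;c[345:,:400]=b;c=cv2.resize(c,(533,600))
cv2.imwrite('pics/c7.png',c[:,:,::-1])
def edge(d):
    p=d['img'][185:192,262:345].astype(float); return p.mean(0).round()[:, 0].astype(int)
print(edge(t0));print(edge(t))
for q in (0,.05,.056): print(q,proj(t,(.573,.015+.06-q+.0,.066)).round(1))
E
```

```text
[138 142 140 137 138 140 140 134 127 141 133 103 110 116 115 120 122 123
 123 123 122 120 116 111 109 112 112 107  83  69  88 120 130 130 124 121
 122 134 153 162 165 163 164 163 163 163 163 163 163 164 163 163 163 163
 161 162 162 163 162 162 162 161 163 162 162 161 161 160 160 161 161 161
 159 161 161 160 161 158 160 159 158 157 158]
[151 153 151 151 152 153 154 145 123 106 147 174 179 178 179 178 178 178
 177 178 177 178 179 178 178 177 178 178 178 178 178 177 178 178 177 178
 178 178 177 167 140 144 137 130 126 124 128 131 132 134 134 133 133 129
 124 120 120 122 119 112  77  81 113 136 140 141 140 136 144 159 173 175
 174 174 174 173 175 174 172 173 172 169 170]
0 [296.1 185.2]
0.05 [323.8 185.2]
0.056 [327.1 185.2]
```

View pics/c7.png

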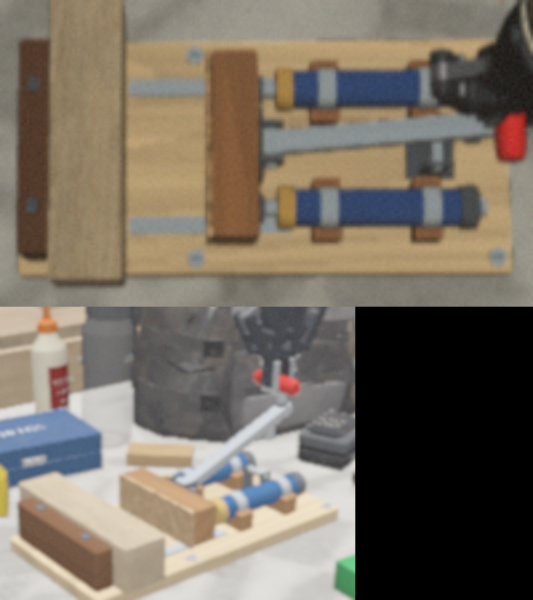

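The jaw has moved 31 px, which is 56 mm, and the force rose to 22 N, so it is at its stop. The hook is still raised, with the handle pinched at crop (288,382). Now I'll lower it along the arc.

Call:
arm_command --rows '[[[0,-0.11,0.15],[0,0,0]],[[0,-0.11,0.18],[0,0,0]],[[0,-0.11,0.18],[0,0,0]],[[0,-0.1,0.18],[0,0,0]],[[0,-0.1,0.18],[0,0,0]],[[0,-0.1,0.18],[0,0,0]],[[0,-0.1,0.18],[0,0,0]],[[0,-0.1,0.18],[0,0,0]]]' --newtons 60

```text
clock: 12.35
ee_pos: [0.5879, -0.1348, 0.0946]
eef_rot: [-0.001, -0.004, 1.0, 0.005]
wrist_force: [3.4, 23.9, -6.6]
finger_gap: 0.0157
grasp_force: 76.0
```

Call:
arm_command --rows '[[[0,-0.08,0.18],[0,0,0]],[[0,-0.08,0.18],[0,0,0]],[[0,-0.08,0.18],[0,0,0]],[[0,-0.07,0.18],[0,0,0]],[[0,-0.06,0.18],[0,0,0]],[[0,-0.06,0.18],[0,0,0]],[[0,-0.05,0.18],[0,0,0]],[[0,-0.04,0.18],[0,0,0]]]'

```text
clock: 13.35
ee_pos: [0.5879, -0.1445, 0.0664]
eef_rot: [-0.001, -0.003, 1.0, 0.006]
wrist_force: [-1.0, 26.9, 15.3]
finger_gap: 0.0159
grasp_force: 75.7
```

Call:
arm_command --rows '[[[0,0,0.1],[0,0,0]],[[0,0,0.1],[0,0,0]],[[0,0,0],[0,0,0]],[[0,0,0],[0,0,0]],[[0,0,0],[0,0,0]],[[0,0,0],[0,0,0]],[[0,0,0],[0,0,0]],[[0,0,0],[0,0,0]]]'

```text
clock: 14.35
ee_pos: [0.5881, -0.1446, 0.066]
eef_rot: [-0.0, -0.003, 1.0, 0.007]
wrist_force: [-9.2, 26.9, 28.9]
finger_gap: 0.0157
grasp_force: 77.0
```

```bash
python3 - <<'E'
from h import *
s=snap('scene','s3');b=cv2.resize(s['img'][130:265,215:385],None,fx=4.4,fy=4.4,interpolation=2)
b=np.clip(255*(b/255.)**.6,0,255).astype(np.uint8);cv2.imwrite('pics/c8.png',b[:,:,::-1])
E
```

```text
(no output)
```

View pics/c8.png

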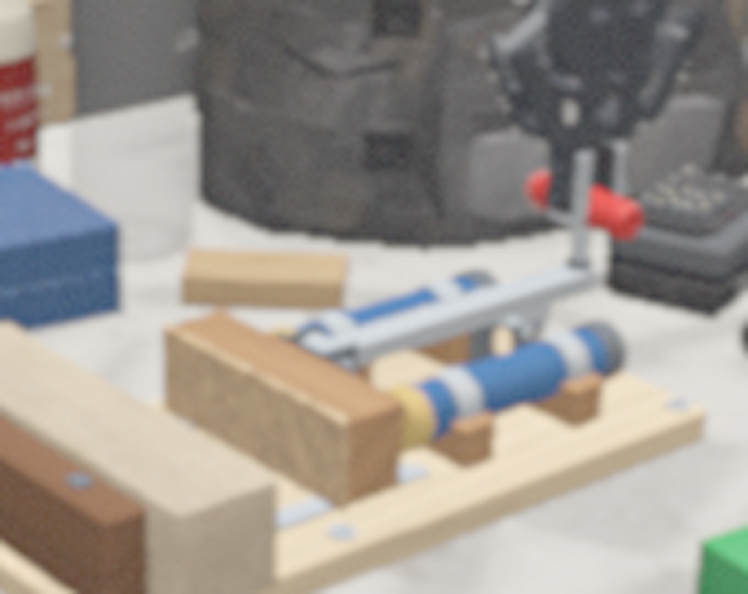

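The hook bar at crop (470,310) now lies level, parallel to the barrels. The down force is 29 N with no further travel, so it is on its stop with the nose behind the pin. Next I'll ease the jaw back onto the pin.

Call:
arm_command --rows '[[[0,0.05,-0.08],[0,0,0]],[[0,0.1,0],[0,0,0]],[[0,0.1,0],[0,0,0]],[[0,0.1,0],[0,0,0]],[[0,0.1,0],[0,0,0]],[[0,0.1,0],[0,0,0]],[[0,0.05,0],[0,0,0]],[[0,0,0],[0,0,0]]]'

```text
clock: 15.4
ee_pos: [0.588, -0.1387, 0.0664]
eef_rot: [0.0, -0.001, 1.0, 0.003]
wrist_force: [-3.1, 12.0, 13.2]
finger_gap: 0.0155
grasp_force: 75.1
```

Call:
arm_command --rows '[[[0,0.1,0],[0,0,0]],[[0,0.1,0],[0,0,0]],[[0,0.05,0],[0,0,0]],[[0,0.05,-0.04],[0,0,0]],[[0,0,0],[0,0,0]],[[0,0,0],[0,0,0]],[[0,0,0],[0,0,0]],[[0,0,0],[0,0,0]]]'

```text
clock: 16.4
ee_pos: [0.5879, -0.1351, 0.0666]
eef_rot: [0.0, -0.001, 1.0, 0.001]
wrist_force: [-1.5, 6.5, 5.2]
finger_gap: 0.0153
grasp_force: 74.2
```

Call:
arm_command --rows '[[[0,0.08,-0.02],[0,0,0]],[[0,0,0],[0,0,0]],[[0,0,0],[0,0,0]],[[0,0,0],[0,0,0]],[[0,0,0],[0,0,0]],[[0,0,0],[0,0,0]],[[0,0,0],[0,0,0]],[[0,0,0],[0,0,0]]]'

```text
clock: 17.4
ee_pos: [0.5879, -0.135, 0.0666]
eef_rot: [0.0, -0.0, 1.0, 0.0]
wrist_force: [1.7, 5.6, 3.6]
finger_gap: 0.0159
grasp_force: 74.0
```

Call:
arm_command --rows '[[[0,0,0],[0,0,0]],[[0,0,0],[0,0,0]],[[0,0,0],[0,0,0]],[[0,0,0],[0,0,0]],[[0,0,0],[0,0,0]],[[0,0,0],[0,0,0]],[[0,0,0],[0,0,0]],[[0,0,0],[0,0,0]]]' --grip 1

```text
clock: 18.4
ee_pos: [0.5874, -0.1356, 0.0663]
eef_rot: [0.0, -0.0, 1.0, 0.0]
wrist_force: [0.1, 0.0, 0.8]
finger_gap: 0.0855
grasp_force: 0.0
```

Call:
arm_command --rows '[[[0,0,-0.3],[0,0,0]],[[0,0,-0.5],[0,0,0]],[[0,0,-0.7],[0,0,0]],[[0,0,-0.9],[0,0,0]],[[0,0,-0.9],[0,0,0]],[[0,0,-0.9],[0,0,0]],[[0,0,-0.5],[0,0,0]],[[0,0,0],[0,0,0]]]'

```text
clock: 19.4
ee_pos: [0.5878, -0.1356, 0.1612]
eef_rot: [0.001, -0.0, 1.0, -0.0]
wrist_force: [-0.6, -0.0, 0.2]
finger_gap: 0.0851
grasp_force: 0.0
```

```bash
python3 - <<'E'
from h import *
s=snap('scene','s4');t=snap('top','t4');b=cv2.resize(s['img'][130:265,215:385],None,fx=4.4,fy=4.4,interpolation=2)
b=np.clip(255*(b/255.)**.6,0,255).astype(np.uint8);cv2.imwrite('pics/c9.png',b[:,:,::-1])
for n in('top0','t4'): print(load(n)['img'][185:192,262:345].astype(float).mean(0)[:,0].astype(int))
h=cv2.cvtColor(s['img'],cv2.COLOR_RGB2HSV);m=(((h[...,0]<8)|(h[...,0]>172))&(h[...,1]>170)&(h[...,2]>90)).astype(np.uint8)
m[:,:310]=0;m[:,375:]=0;m[:130]=0
c=max(cv2.findContours(m,0,2)[0],key=cv2.contourArea);print(cv2.minAreaRect(c))
for z in(.098,.105,.112):print(z,proj(s,(.588,.028-.165,z)))
E
```

```text
[137 141 140 137 137 139 140 134 127 141 133 103 110 116 114 120 122 123
 122 123 121 120 115 110 109 112 112 106  83  69  88 120 130 130 123 121
 121 133 152 162 164 163 164 162 163 162 163 162 162 163 162 162 163 162
 161 161 161 163 162 161 162 160 162 161 161 161 160 160 159 161 160 161
 159 160 160 160 160 158 160 158 158 156 157]
[144 145 145 143 141 144 145 138 115 102 137 165 170 169 169 169 169 169
 169 169 170 168 169 169 168 169 169 170 170 170 169 168 169 171 167 159
 139 107 112 120 120 122 125 127 127 128 125 124 122 116 114 116 115 118
 111  79  92 124 134 135 131 128 129 140 158 166 167 165 165 166 166 165
 166 166 165 165 166 164 166 163 163 162 161]
((344.4500427246094, 176.64999389648438), (24.665767669677734, 7.905694007873535), 18.434946060180664)
0.098 [344.57560964 176.19516458]
0.105 [344.79588692 173.11699349]
0.112 [345.01730778 170.02284181]
```

View pics/c9.png

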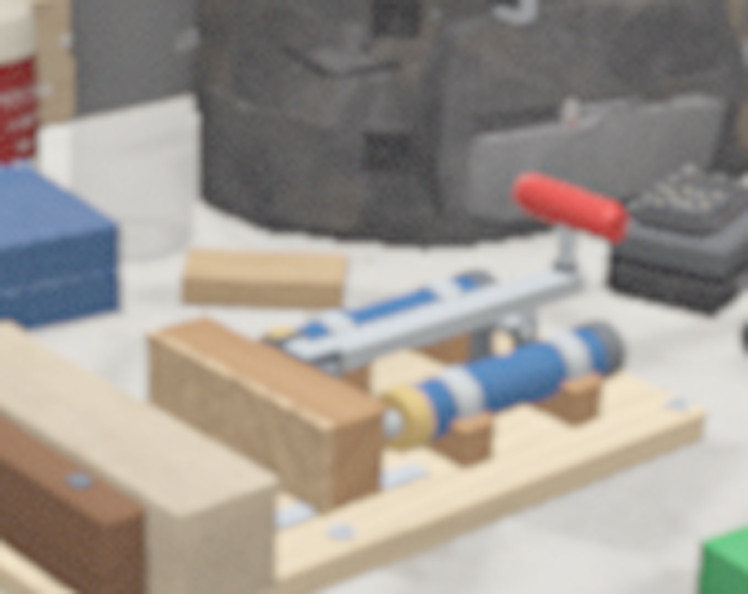

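The gripper is clear. The handle at (344,177) matches the level-hook projection, the jaw rests at about 47 mm, and the block has not moved. I'm handing in.

```bash
python3 -c "
from h import *
print(ctrl.finish_job())"
```

```text
the job is handed in; nothing more can be done
None
```

The jig is open and the job is handed in: I drew the jaw to its stop, and the hook now lies level behind the catch pin, alone holding the jaw at about 47 mm. The block has not moved, the robot touches nothing, and it took about 19 s; no verdict came back.

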